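# Kit the power-supply parts into the bench tray

### The arm

A 7-joint arm with a two-finger parallel gripper is mounted at the origin on the work surface. World frame = base frame: x ahead of the robot, y to its left, z up, the work surface at z = 0. Lengths are in mm, angles in degrees, forces in N, time in s.
With the tool pointing down it reaches from about 400 to 850 mm from the base axis. Payload 4.4 kg.
Tool frame: the origin (TCP) lies on the centre line of the jaws, within the pads' length; the fingertips stand arm.tip_extent ahead of it and the grasp point (between the pads) is the TCP (arm.tip_extent is the distance from the TCP to the fingertips, in mm); z points along the fingers, y is the direction in which the jaws open and shut (so a half turn about z gives the same grasp; the last joint's range is limited). The gripper opens to 94 mm and grips with 3 to 60 N. Pads are 16 mm wide; open, the fingers measure 119 mm over their backs; the gripper's body (75 mm by 177 mm) begins 78 mm behind the grasp point.
Start: joints at [-78.885, 36.005, 2.206, 86.941, -1.547, 57.084, -1.146], TCP at [166.951, 628.208, 224.478] pointing down, gripper open.
Joint ranges: [-175.42, 175.42], [-21.48, 121.26], [-71.46, 75.88], [10.55, 141.38], [-63.04, 243.04], [13.31, 113.54], [-168.57, 168.57]. Speed limits (degrees/s): [147.25, 147.25, 180, 180, 180, 180, 180].

### API

Orientations are given as [roll, pitch, yaw] about the fixed x, y, z axes, in that order (R = Rz(yaw) Ry(pitch) Rx(roll)).
In Python, from plant import readout, vision, arm, nets gives the robot as it stands.
- The arm moves only by the tool drive_tool, never from a script. Its argument "commands" is one flat list of numbers, 7 for each row, row after row: the shift along the tool's x, y, z in m, then the turn, a rotation vector about the tool's x, y, z in rad, then the closure, from 0 (fully open) to 1 (shut). A call has 1 to 12 rows; each row shifts and turns the pose as measured when the row begins, along the tool's axes as they then stand; what a row does not reach is not made up. A row lasts 1/8 s, in which the tool goes at most 62.5 mm and 10.7 degrees, less where a joint would pass 70% of its speed; a pose out of reach is approached as far as the arm can. A call with a gripper value outside its range is refused whole. The fingers move at their own pace and stop on an object; "squeeze" is the grip in N (left out, the last holds). Time passes only in rows, so rows that do not move let the fingers close. It gives the time, the measured TCP pose, the force and the opening at its end, in the units of the state.
- readout.state(): the state, without advancing time (a new reading comes with each control period).
- vision.grab_frame(name): name is "scene" or "top" or "wrist"; returns a dict with "pixels" (480x640x3 uint8, red, green, blue), "vertical_fov" (degrees; the focal length in pixels is half the picture's height over the tangent of half this angle, whatever the lens; pixels are square), "cx", "cy" (the principal point, pixels), "cam_to_world" (4x4, takes a point from camera to world coordinates). Camera axes: x right, y up, looking along -z (the intrinsics and any distortion apply to the point x, -y, -z); pixel columns grow to the right and rows downward; lengths in mm; the calibration is good to about 2 mm. A picture is of the moment at which its call begins. There is no depth.
- arm.sign_off(): hands the job in, once; it reports no verdict.
Trained networks look in the newest picture that a camera, given by its name, has taken for a name from the list of things; names that differ only in an ending like _2 or _b are one class to them, and where a whole thing is asked for, a point or a joint stands for the part that bears it (a point fixed in the world has none). Each returns a list of dicts, best first, with "score" (0 to 1); they miss things now and then, are a little off and sometimes report something else, mostly with a low value. They report only what shows in the picture. A call takes as long as a camera call. They do not tell look-alikes from the thing itself.
- nets.spot_in(camera, thing): "position" ([x, y, z] in mm, in world coordinates, good to about 4 mm: the middle of the surface that is visible of it).
- nets.regions_of(camera, thing): "region" (480x640 bool, what is visible of it).
The state is a dict: "clock": time; "q": joint angles; "qd": joint speeds; "effort": joint torques, N m; "eef_pos": TCP position; "eef_rot": TCP orientation; "contact_force": force on the tool from outside, world axes, zero at the start; "wrist_torque": the same for the moment, N m; "finger_gap": finger opening in mm.
Only numpy, scipy, OpenCV 4.12 (cv2) and the standard library are available. Lean on these libraries where they do the work, as an engineer would, in place of code of your own. Each camera call takes 0.05 s, during which the arm holds its last target. There are 200 camera calls.

### The job

Gather the parts for the power-supply board into the dark tray: stand the big can capacitor in the round cup, set the transformer upright in the square bin, lay the long heat sink fins-up in the long bin and put the toroid coil flat over the post. Each must sit flat on the bottom of its place. Leave the small can and the short heat sink where they are.

Things in the scene. Friction and masses are not known exactly. Their poses are not given: they have to be found in the camera images.
- big_can_center (a point): Big can capacitor: upright cylinder 40 mm in diameter, 52 mm tall, black sleeve, bright aluminium top. About 70 g. Point: its centre, half-way up; z is up along its axis. It belongs in the round cup.
- transformer_center (a point): Small mains transformer, about 300 g, the only blocky part: dark steel core 50 mm (along its x) by 22 mm (y) by 45 mm tall, with a paper-wrapped coil 30 mm (x) by 42 mm (y) through its middle from 8 to 37 mm above its underside, and six tiny brass pins on top. Grip it across the flat core ends (50 mm, along its x), which are full height, or across the coil. Point: its centre, half-way up (22.5 mm above its underside); z is up. It belongs in the square bin.
- long_sink_center (a point): Long heat sink: bare aluminium bar with five upright fins running its length, 80 mm long (along its y), 30 mm wide (x), 40 mm tall; flat long sides. About 130 g. Point: its centre, half-way up; z is up (fins up). It belongs in the long bin, either way round.
- toroid_center (a point): Toroid coil: copper-wound ring lying flat, 49 mm outer diameter, 26 mm hole, 24 mm tall, about 90 g. Point: centre of the hole, half-way up; z is up along its axis. It belongs over the post.
- small_can_center (a point): Small can capacitor, a look-alike to be left alone: same black sleeve and bright top as the big one, but 25 mm in diameter and 40 mm tall, standing upright and easily tipped. Point: its centre, half-way up.
- short_sink_center (a point): Short heat sink, a look-alike to be left alone: same aluminium finned profile (30 mm wide along x, 40 mm tall) but only 45 mm long (along its y). Point: its centre, half-way up.
- round_cup: Round white cup in the tray, 70 mm outer and 62 mm inner diameter. Its floor is 4 mm thick (top of the floor 4 mm above the origin), walls 4 mm thick, rim 14 mm above the origin. Fixed. Origin: centre of its underside; z up.
- square_bin: Square white bin in the tray, 80 by 80 mm outside, 72 by 72 mm inside. Its floor is 4 mm thick (top of the floor 4 mm above the origin), walls 4 mm thick, rim 14 mm above the origin. Fixed. Origin: centre of its underside; x and y along its sides.
- long_bin: Long white bin in the tray, outside 60 mm (its x) by 110 mm (its y), inside 52 by 102 mm. Its floor is 4 mm thick (top of the floor 4 mm above the origin), walls 4 mm thick, rim 14 mm above the origin. Fixed. Origin: centre of its underside; long side along its y.
- post: Upright white post in the tray, 10 mm in diameter, on a round foot 56 mm in diameter and 4 mm thick; its top is 34 mm above the origin. Fixed. Origin: centre of the foot's underside; z up. The flat dark tray (240 by 280 mm) that holds cup, bins and post is fixed too: floor 4 mm thick, edge 10 mm high; the four stand in two rows about 95 mm apart, with about 125 mm between neighbours within a row, in any arrangement, and tray and contents share one yaw.
Things that resemble listed ones, but are neither listed nor needed, are in the scene too. Leave any blue or turquoise look-alike of the part that bears transformer_center alone.

How it is judged:
By the outcome, as a careful person would: the job done as asked, in the order asked, and still so for the second after the job is handed in, with the robot touching nothing.
It also fails if it takes over 102 s, if anything falls off the work surface, if the arm or the gripper's body presses on something with over 40 N, if the wrist force passes 120 N, or if a joint passes its speed limit or range.

## Working session

There is one attempt and no reset: what is moved stays moved. The work goes in short steps, Python scripts to look and compute and a tool call to move; the robot and the scene stay as the last step left them, time stands still between calls to the robot, and variables do not carry over. Pictures are saved under pics/ and viewed, on a budget of 14 in all, crops included, one or two more only if the job needs it, and the job is handed in when it is done.

Besides the shell and the picture viewer there is one more tool, called after "Emit:" in YAML: its name, and indented under it one key for each argument. drive_tool: Moves the arm, as the interface text tells. Its arguments: {"type":"object","properties":{"commands":{"type":"array"},"squeeze":{"type":"number"}},"required":["commands"]}

```bash
ls; mkdir -p pics; python3 - <<'E'
from plant import readout, vision, arm, nets
import cv2
print(readout.state()); print(arm.tip_extent)
for c in ("scene","top"):
    f=vision.grab_frame(c); cv2.imwrite(f"pics/{c}0.png",f["pixels"][:,:,::-1])
    print({k:v for k,v in f.items() if k!="pixels"})
    for t in ["big_can_center","transformer_center","long_sink_center","toroid_center","round_cup","square_bin","long_bin","post"]:
        print(c,t,[([round(float(x)) for x in d["position"]],round(float(d["score"]),2)) for d in nets.spot_in(c,t)])
E
```

```text
pics
{'clock': 0.0, 'q': array([-78.88576951,  36.05756505,   2.20150472,  86.99617884,
        -1.5456073 ,  57.08454186,  -1.14736409]), 'qd': array([-0.05281489,  0.05680467,  0.05988299,  0.06301336, -0.07698992,
        0.02876711, -0.04587155]), 'effort': array([ 5.51001431e-04, -5.49719417e+01,  1.14336323e+00, -1.86632717e+01,
       -5.23082446e-02,  2.37264665e-02,  1.68129600e-04]), 'eef_pos': array([166.76778768, 627.5779279 , 223.56805695]), 'eef_rot': array([-1.79891383e+02,  1.91307444e-03,  1.65115864e+02]), 'contact_force': array([-0.33589928, -0.8937231 ,  0.51683659]), 'wrist_torque': array([-0.00343889,  0.07804548,  0.00658176]), 'finger_gap': 94.12805692737639}
19.0
{'vertical_fov': 57.586774677249956, 'cx': 320.11702766522205, 'cy': 239.34642431849673, 'cam_to_world': array([[-4.44710523e-01, -5.29987310e-01,  7.22042937e-01,
         1.18648481e+03],
       [ 8.95506715e-01, -2.47497979e-01,  3.69881703e-01,
         2.31343517e+02],
       [-1.73284416e-02,  8.11084584e-01,  5.84672150e-01,
         5.23332682e+02],
       [ 0.00000000e+00,  0.00000000e+00,  
[... 738 characters left out ...]
9.99971576e-01, -6.14450332e-03,  4.36938297e-03,
        -6.42355586e+01],
       [ 3.85502103e-03,  8.13656420e-02,  9.96676864e-01,
         9.98308664e+02],
       [ 0.00000000e+00,  0.00000000e+00,  0.00000000e+00,
         1.00000000e+00]])}
top big_can_center [([607, -52, 54], 0.85)]
top transformer_center [([701, -323, 42], 0.78), ([734, -404, 37], 0.74), ([692, -196, 41], 0.7), ([616, -314, 43], 0.69), ([604, -424, 42], 0.67)]
top long_sink_center [([466, -332, 28], 0.79)]
top toroid_center [([458, -55, 22], 0.58)]
top round_cup [([527, 284, 6], 0.78)]
top square_bin [([621, 271, 10], 0.95)]
top long_bin [([602, 148, 6], 0.73)]
top post [([512, 159, 7], 0.6), ([456, -56, 27], 0.43)]
```

View pics/top0.png

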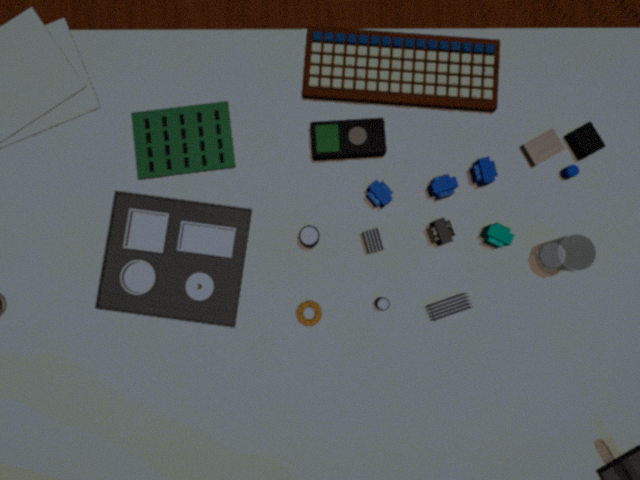

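View pics/scene0.png

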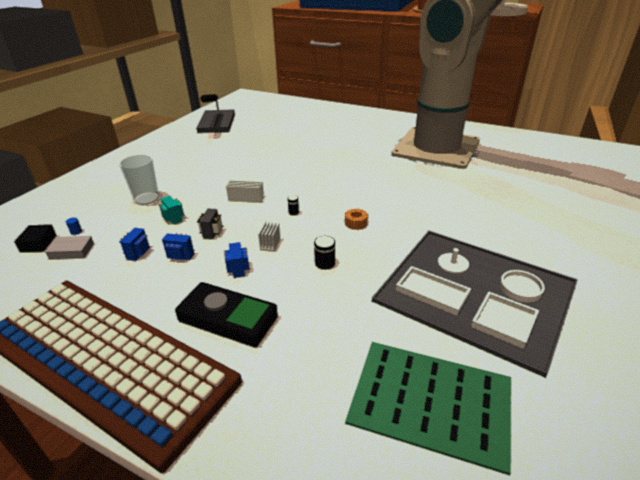

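```bash
cat > lib.py <<'E'
from plant import readout, vision, arm, nets
import cv2, numpy as np
from scipy.optimize import minimize
def cyl(r,h): 
    a=np.linspace(0,2*np.pi,40); return np.array([[r*np.cos(t),r*np.sin(t),z] for t in a for z in (0,h)])
def box(x,y,z0,z1): return np.array([[i*x/2,j*y/2,z] for i in(-1,1) for j in(-1,1) for z in(z0,z1)],float)
M={ # name: list of convex pieces (z above underside), underside height on table/tray
"big_can_center":([cyl(20,52)],0),"small_can_center":([cyl(12.5,40)],0),
"transformer_center":([box(50,22,0,45),box(30,42,8,37)],0),
"long_sink_center":([box(30,80,0,40)],0),"short_sink_center":([box(30,45,0,40)],0),
"toroid_center":([cyl(24.5,24)],0),
"round_cup":([cyl(35,14)],4),"square_bin":([box(80,80,0,14)],4),"long_bin":([box(60,110,0,14)],4),"post":([cyl(28,4),cyl(5,34)],4)}
def project(f,P):
    T=f["cam_to_world"]; c=(P-T[:3,3])@T[:3,:3]
    F=240/np.tan(np.radians(f["vertical_fov"]/2))
    return np.c_[f["cx"]+F*c[:,0]/-c[:,2], f["cy"]-F*c[:,1]/-c[:,2]]
def sil(f,name,p,z=None):
    pcs,z0=M[name]; z0=z0 if z is None else z
    a=np.radians(p[2]); R=np.array([[np.cos(a),-np.sin(a),0],[np.sin(a),np.cos(a),0],[0,0,1]])
    m=np.zeros((480,640),np.uint8)
    for P in pcs:
        q=project(f,P@R.T+[p[0],p[1],z0])
        cv2.fillConvexPoly(m,np.round(cv2.convexHull(q.astype(np.float32))*16).astype(np.int32),1,shift=4)
    return m
def fit(name,views,p0,z=None,yaws=range(0,180,30)):
    "views: [(frame,mask)] -> (x,y,yaw),cost(1-IoU mean)"
    def cost(p):
        s=0
        for f,m in views:
            b=cv2.GaussianBlur(sil(f,name,p,z).astype(np.float32),(0,0),1.); a=cv2.GaussianBlur(m.astype(np.float32),(0,0),1.)
            s+=np.abs(a-b).sum()/(a.sum()+b.sum())
        return s/len(views)
    best=None
    if name in("big_can_center","toroid_center","round_cup","post","small_can_center"): yaws=[0]
    for y in yaws:
        r=minimize(cost,[p0[0],p0[1],y],method="Nelder-Mead",options=dict(initial_simplex=[[p0[0],p0[1],y],[p0[0]+8,p0[1],y],[p0[0],p0[1]+8,y],[p0[0],p0[1],y+15]],xatol=.2,fatol=1e-4))
        if best is None or r.fun<best[1]: best=(r.x,r.fun)
    return best
def look(cam,name,near,rad=70):
    "best region near a world point"
    f=vision.grab_frame(cam); z=M[name][1]+15
    c=project(f,np.array([[near[0],near[1],z]]))[0]; best=None
    for d in nets.regions_of(cam,name):
        m=np.asarray(d["region"],bool)
        if not m.any(): continue
        ys,xs=np.nonzero(m); e=np.hypot(xs.mean()-c[0],ys.mean()-c[1])
        if best is None or e<best[0]: best=(e,m,d["score"])
    return f,best
E
cat > m1.py <<'E'
from lib import *
N={"big_can_center":(605,-52),"transformer_center":(610,-314),"long_sink_center":(468,-332),"toroid_center":(460,-55),"round_cup":(527,284),"square_bin":(621,271),"long_bin":(602,148),"post":(512,162)}
for n,p in N.items():
    V=[]
    for c in("top","scene"):
        f,b=look(c,n,p)
        if b and b[0]<25: V.append((f,b[1])); r,e=fit(n,V[-1:],p); print(n,c,"px",int(b[1].sum()),np.round(r,1),round(e,3))
    if len(V)==2: r,e=fit(n,V,p); print("   BOTH",np.round(r,1),round(e,3))
f=vision.grab_frame("top")["pixels"]
cv2.imwrite("pics/crop1.png",cv2.resize(f[150:340,285:530,::-1],None,fx=3,fy=3,interpolation=cv2.INTER_CUBIC))
E
python3 m1.py
```

```text
big_can_center top px 327 [606.6 -56.5   9.9] 0.097
big_can_center scene px 680 [604.7 -56.4   7.3] 0.038
   BOTH [605.3 -57.6  17.6] 0.074
transformer_center top px 501 [ 617.6 -319.2   25.2] 0.095
transformer_center scene px 590 [ 613.8 -317.7   23.8] 0.043
   BOTH [ 614.4 -318.   204.4] 0.068
long_sink_center top px 808 [ 466.7 -332.5   18.8] 0.036
long_sink_center scene px 792 [ 466.9 -330.9   16.1] 0.023
   BOTH [ 466.1 -331.4  198.8] 0.031
toroid_center top px 385 [456.8 -56.8   1.8] 0.162
toroid_center scene px 375 [452.6 -54.7  37.9] 0.109
   BOTH [457.  -56.9  10.9] 0.14
round_cup top px 1014 [530.1 282.6   6.1] 0.041
round_cup scene px 1104 [ 5.271e+02  2.840e+02 -1.000e-01] 0.043
   BOTH [528.5 284.1  -2.2] 0.045
square_bin top px 1685 [622.  268.3  -9. ] 0.023
square_bin scene px 2347 [620.8 268.9  82.1] 0.01
   BOTH [621.7 268.8  -8.6] 0.018
long_bin top px 1709 [603.9 148.  170.3] 0.021
post top px 610 [511.3 162.2   4.1] 0.041
post scene px 519 [510.2 162.3   5.2] 0.045
   BOTH [509.9 162.7  10.4] 0.046
```

View pics/crop1.png

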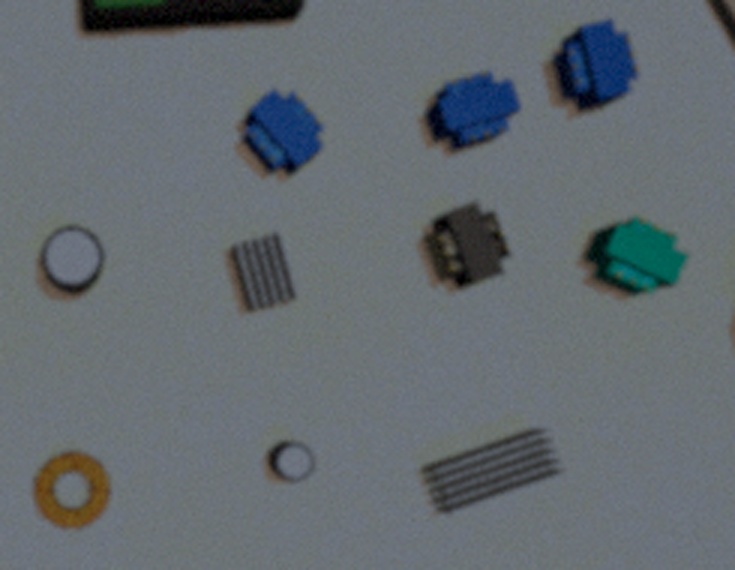

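Candidates, in top-view pixels:
- **Transformer:** dark (440,231), blue (378,193), (443,186) and (484,170), teal (497,235). The dark steel one with the paper coil is meant.
- **Can:** (309,236) is 40 mm wide, so it is the big one. (382,303) is the small one.
- **Sink:** (448,306) is the 80 mm one. (372,240) is the short one.

The enlarged crop confirms all three.

```bash
cat > plan.py <<'E'
import sys; from lib import *
from scipy.spatial.transform import Rotation as Ro
def plan(wps,step=.055):
    "wps: (x,y,z,yaw); prints per-row tool shift m, rotvec rad, from measured pose"
    s=readout.state(); p=np.array(s["eef_pos"]); R=Ro.from_euler("xyz",s["eef_rot"],degrees=True)
    print("at",np.round(p,1),np.round(s["eef_rot"],1),"F",np.round(s["contact_force"],1),"gap",round(s["finger_gap"],1),"t",round(s["clock"],2),"q",np.round(s["q"]))
    for w in wps:
        t=np.array(w[:3],float); G=Ro.from_euler("xyz",[180,0,w[3]],degrees=True)
        rv=(R.inv()*G).as_rotvec(); d=t-p
        n=max(1,int(np.ceil(max(np.linalg.norm(d)/1000/step,np.linalg.norm(rv)/.17))))
        for i in range(n):
            sh=R.inv().apply(d/n)/1000
            print(",".join(f"{v:.3f}" for v in np.r_[sh,rv/n]))
            R=R*Ro.from_rotvec(rv/n)
        p=t; R=G; print("--",w)
if __name__=="__main__": plan(eval(sys.argv[1]))
E
python3 plan.py "[(605,-57,200,110)]"
```

```text
at [166.9 628.2 224.5] [180.   -0.  165.1] F [-0.2  0.1  0.2] gap 94.1 t 2.55 q [-79.  36.   2.  87.  -2.  57.  -1.]
-0.040,-0.037,0.002,0.000,-0.000,0.064
-0.042,-0.034,0.002,0.000,-0.000,0.064
-0.044,-0.031,0.002,0.000,-0.000,0.064
-0.046,-0.028,0.002,0.000,-0.000,0.064
-0.048,-0.025,0.002,0.000,-0.000,0.064
-0.049,-0.022,0.002,0.000,-0.000,0.064
-0.051,-0.019,0.002,0.000,-0.000,0.064
-0.052,-0.016,0.002,0.000,-0.000,0.064
-0.053,-0.012,0.002,0.000,-0.000,0.064
-0.053,-0.009,0.002,0.000,-0.000,0.064
-0.054,-0.005,0.002,0.000,-0.000,0.064
-0.054,-0.002,0.002,0.000,-0.000,0.064
-0.054,0.001,0.002,0.000,-0.000,0.064
-0.054,0.005,0.002,0.000,-0.000,0.064
-0.054,0.008,0.002,0.000,-0.000,0.064
-- (605, -57, 200, 110)
```

Emit:
drive_tool:
  commands: [-0.04,-0.037,0.002,0,0,0.064,0,-0.042,-0.034,0.002,0,0,0.064,0,-0.044,-0.031,0.002,0,0,0.064,0,-0.046,-0.028,0.002,0,0,0.064,0,-0.048,-0.025,0.002,0,0,0.064,0,-0.049,-0.022,0.002,0,0,0.064,0,-0.051,-0.019,0.002,0,0,0.064,0,-0.052,-0.016,0.002,0,0,0.064,0,-0.053,-0.012,0.002,0,0,0.064,0,-0.053,-0.009,0.002,0,0,0.064,0,-0.054,-0.005,0.002,0,0,0.064,0,-0.054,-0.002,0.002,0,0,0.064,0]
  squeeze: 20

```text
clock: 4.05
eef_pos: [522.9, 69.2, 199.5]
eef_rot: [179.4, -0.3, 120.3]
contact_force: [0.9, 0.6, -0.8]
finger_gap: 94.2
```

```bash
python3 plan.py "[(605,-57,190,110)]"
```

```text
at [522.9  69.2 199.5] [179.4  -0.3 120.3] F [ 0.9  0.6 -0.8] gap 94.2 t 4.05 q [-21.  28.  15. 109. -11.  44.  31.]
-0.050,0.002,0.003,0.003,-0.002,0.060
-0.050,0.005,0.003,0.003,-0.002,0.060
-0.049,0.008,0.003,0.003,-0.002,0.060
-- (605, -57, 190, 110)
```

Emit:
drive_tool:
  commands: [-0.05,0.002,0.003,0.003,-0.002,0.06,0,-0.05,0.005,0.003,0.003,-0.002,0.06,0,-0.049,0.008,0.003,0.003,-0.002,0.06,0,0,0,0,0,0,0,0]

```text
clock: 4.55
eef_pos: [607.7, -66.9, 190.3]
eef_rot: [179.8, 0.2, 109.2]
contact_force: [-0.8, -0.1, 0.2]
finger_gap: 94.1
```

```bash
cat > near.py <<'E'
from lib import *
n,x,y=sys.argv[1],float(sys.argv[2]),float(sys.argv[3]) if False else 0
E
cat > near.py <<'E'
import sys; from lib import *
n=sys.argv[1]; p=(float(sys.argv[2]),float(sys.argv[3]))
f,b=look("wrist",n,p)
if b: r,e=fit(n,[(f,b[1])],p); print(n,"d",round(b[0]),"px",int(b[1].sum()),"fit",np.round(r,1),round(e,3))
im=f["pixels"][:,:,::-1].copy()
if b: cv2.drawContours(im,cv2.findContours(sil(f,n,r),0,2)[0],-1,(0,0,255),1)
if len(sys.argv)>4: cv2.imwrite(sys.argv[4],im)
E
python3 near.py big_can_center 605 -57 pics/w1.png; python3 plan.py "[(605,-57,190,110)]"
```

```text
big_can_center d 6 px 2366 fit [606.7 -57.5   6.4] 0.039
at [606.2 -61.9 190.1] [ 1.799e+02 -1.000e-01  1.096e+02] F [-0.7 -0.1  1.1] gap 93.8 t 4.65 q [ -8.  36.  18.  96. -13.  50.  35.]
0.005,0.001,0.000,0.002,-0.001,-0.008
-- (605, -57, 190, 110)
```

View pics/w1.png

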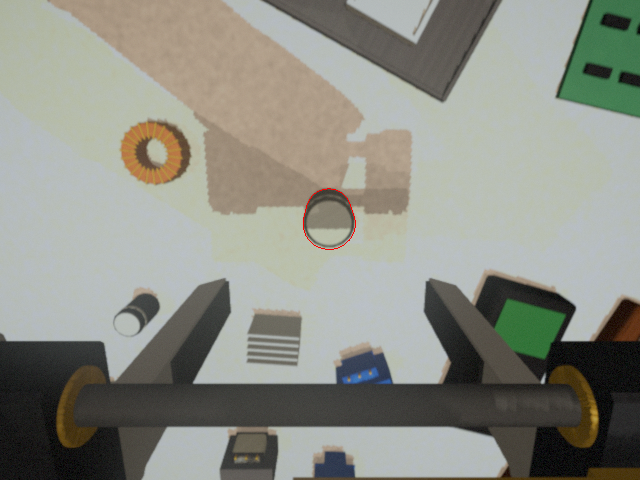

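Wrist view: the can is at (329,220) and the fitted outline matches it. It agrees with the top and scene fixes, so I am descending.

```bash
python3 plan.py "[(606.5,-57.5,90,110),(606.5,-57.5,33,110)]"
```

```text
at [606.2 -61.9 190.1] [ 1.799e+02 -1.000e-01  1.096e+02] F [-0.7 -0.1  1.1] gap 93.8 t 4.65 q [ -8.  36.  18.  96. -13.  50.  35.]
0.002,0.001,0.050,0.001,-0.000,-0.004
0.002,0.001,0.050,0.001,-0.000,-0.004
-- (606.5, -57.5, 90, 110)
0.000,-0.000,0.029,0.000,0.000,0.000
0.000,-0.000,0.029,0.000,0.000,0.000
-- (606.5, -57.5, 33, 110)
```

Emit:
drive_tool:
  commands: [0.002,0.001,0.05,0,0,-0.004,0,0.002,0.001,0.05,0,0,-0.004,0,0,0,0.029,0,0,0,0,0,0,0.028,0,0,0,0,0,0,0,0,0,0,0,0,0,0,0,0,0,1,0,0,0,0,0,0,1,0,0,0,0,0,0,1,0,0,0,0,0,0,1,0,0,0,0,0,0,1]
  squeeze: 20

```text
clock: 5.9
eef_pos: [608.6, -42.5, 36.1]
eef_rot: [179.3, -0.3, 111.0]
contact_force: [-1.2, -0.3, -0.3]
finger_gap: 47.4
```

```bash
python3 plan.py "[(606.5,-57.5,100,110),(528.5,284,100,110),(528.5,284,60,110)]"
```

```text
at [608.6 -42.5  36.1] [179.3  -0.3 111. ] F [-1.2 -0.3 -0.3] gap 47.4 t 5.9 q [ -6.  47.  12. 102. -18.  32.  39.]
-0.006,-0.003,-0.032,0.006,-0.003,0.009
-0.007,-0.003,-0.032,0.006,-0.003,0.009
-- (606.5, -57.5, 100, 110)
0.050,0.006,0.000,0.000,0.000,0.000
0.050,0.006,0.000,0.000,0.000,0.000
0.050,0.006,0.000,0.000,0.000,0.000
0.050,0.006,0.000,0.000,0.000,0.000
0.050,0.006,0.000,0.000,0.000,0.000
0.050,0.006,0.000,0.000,0.000,0.000
0.050,0.006,0.000,0.000,0.000,0.000
-- (528.5, 284, 100, 110)
0.000,-0.000,0.040,0.000,0.000,0.000
-- (528.5, 284, 60, 110)
```

Emit:
drive_tool:
  commands: [0,0,0,0,0,0,0.3,0,0,0,0,0,0,0.3,0,0,0,0,0,0,0.3]

```text
clock: 6.28
eef_pos: [608.7, -42.8, 36.1]
eef_rot: [179.3, -0.3, 111.0]
contact_force: [0.6, 0.4, 0.4]
finger_gap: 66.0
```

```bash
python3 near.py big_can_center 606 -57; python3 plan.py "[(606.5,-57.5,33,110)]"
```

```text
big_can_center d 16 px 8588 fit [608.5 -54.9   5.5] 0.089
at [608.7 -42.8  36.1] [179.3  -0.3 111. ] F [ 0.6  0.3 -0.8] gap 65.7 t 6.38 q [ -6.  47.  12. 102. -18.  32.  39.]
-0.013,-0.007,0.003,0.013,-0.006,0.017
-- (606.5, -57.5, 33, 110)
```

Emit:
drive_tool:
  commands: [-0.007,-0.003,0.002,0.006,-0.003,0.008,0.3,-0.006,-0.003,0,0.006,-0.003,0.008,0.3,0,0,0,0,0,0,0.3]

```text
clock: 6.75
eef_pos: [607.6, -58.5, 33.7]
eef_rot: [-180.0, 0.0, 110.0]
contact_force: [0.2, 0.9, 0.1]
finger_gap: 65.7
```

```bash
python3 plan.py "[(606.5,-57.5,33,110)]"
```

```text
at [607.6 -58.5  33.7] [-180.    0.  110.] F [0.2 0.9 0.1] gap 65.7 t 6.75 q [ -5.  48.  13. 102. -18.  32.  39.]
0.001,-0.001,0.001,-0.000,0.001,-0.000
-- (606.5, -57.5, 33, 110)
```

Emit:
drive_tool:
  commands: [0,0,0,0,0,0,1,0,0,0,0,0,0,1,0,0,0,0,0,0,1,0,0,0,0,0,0,1,0,0,0,0,0,0,1,0,0,0,0,0,0,1]
  squeeze: 20

```text
clock: 7.5
eef_pos: [607.7, -58.2, 33.7]
eef_rot: [180.0, 0.0, 110.0]
contact_force: [-0.4, 0.3, -1.2]
finger_gap: 39.3
```

```bash
python3 plan.py "[(606.5,-57.5,100,110),(528.5,284,100,110)]"
```

```text
at [607.7 -58.2  33.7] [180.   0. 110.] F [-0.4  0.3 -1.2] gap 39.3 t 7.5 q [ -5.  48.  13. 102. -18.  32.  39.]
0.001,-0.000,-0.033,0.000,0.000,0.000
0.001,-0.000,-0.033,0.000,0.000,0.000
-- (606.5, -57.5, 100, 110)
0.050,0.006,0.000,0.000,0.000,0.000
0.050,0.006,0.000,0.000,0.000,0.000
0.050,0.006,0.000,0.000,0.000,0.000
0.050,0.006,0.000,0.000,0.000,0.000
0.050,0.006,0.000,0.000,0.000,0.000
0.050,0.006,0.000,0.000,0.000,0.000
0.050,0.006,0.000,0.000,0.000,0.000
-- (528.5, 284, 100, 110)
```

Emit:
drive_tool:
  commands: [0,0,-0.035,0,0,0,1,0,0,-0.035,0,0,0,1,0.05,0.006,0,0,0,0,1,0.05,0.006,0,0,0,0,1,0.05,0.006,0,0,0,0,1,0.05,0.006,0,0,0,0,1,0.05,0.006,0,0,0,0,1,0.05,0.006,0,0,0,0,1,0.03,0.004,0,0,0,0,1,0,0,0,0,0,0,1,0,0,0,0,0,0,1]

```text
clock: 8.88
eef_pos: [530.0, 274.1, 104.4]
eef_rot: [-179.9, 0.0, 109.9]
contact_force: [-0.9, 0.4, -1.2]
finger_gap: 39.5
```

```bash
python3 plan.py "[(528.5,284,60,110),(528.5,284,42,110)]"
```

```text
at [530.  274.1 104.4] [-179.9    0.   109.9] F [-0.9  0.4 -1.2] gap 39.5 t 8.88 q [-42.  42.  19. 102. -20.  39.   8.]
0.010,0.002,0.044,-0.001,0.001,-0.003
-- (528.5, 284, 60, 110)
0.000,-0.000,0.018,0.000,0.000,0.000
-- (528.5, 284, 42, 110)
```

Emit:
drive_tool:
  commands: [0.009,0.002,0.02,0,0,0,1,0,0,0.022,0,0,0,1,0,0,0,0,0,0,1,0,0,0,0,0,0,1]

```text
clock: 9.38
eef_pos: [530.0, 278.8, 59.1]
eef_rot: [-179.8, 0.2, 109.4]
contact_force: [0.4, -1.4, 0.0]
finger_gap: 39.8
```

```bash
python3 - <<'E'
from lib import *
f=vision.grab_frame("wrist"); im=f["pixels"][:,:,::-1].copy()
cv2.drawContours(im,cv2.findContours(sil(f,"round_cup",(528.5,284,0)),0,2)[0],-1,(0,0,255),1)
cv2.imwrite("pics/w2.png",im)
E
python3 plan.py "[(528.5,284,42,110)]"
```

```text
at [529.9 278.7  59.1] [-179.8    0.2  109.4] F [-0.1 -0.5 -0.4] gap 39.8 t 9.43 q [-41.  46.  17. 103. -21.  35.   8.]
0.006,0.001,0.017,-0.003,0.003,-0.010
-- (528.5, 284, 42, 110)
```

View pics/w2.png

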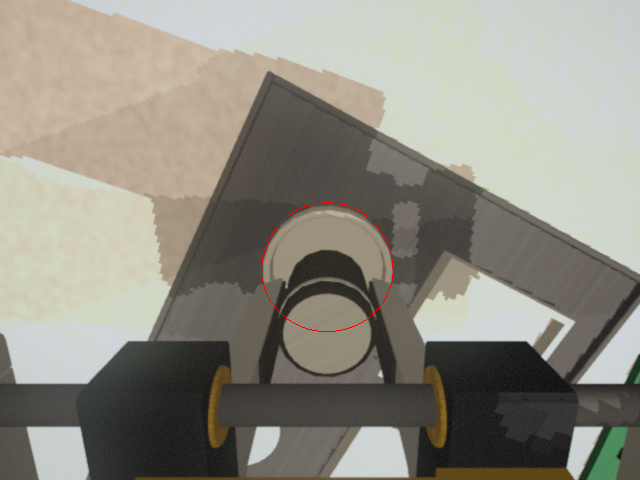

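The cup at (328,265) lies where the fit puts it, and the can sits upright above it at (328,330). I am shifting about 6 mm and lowering it.

Emit:
drive_tool:
  commands: [0.006,0.001,0.002,0,0,-0.01,1,0,0,0.009,0,0,0,1,0,0,0.005,0,0,0,1,0,0,0.001,0,0,0,1,0,0,0,0,0,0,1]

```text
clock: 10.05
eef_pos: [529.4, 285.5, 42.0]
eef_rot: [-179.9, 0.1, 110.0]
contact_force: [-0.6, 0.2, -1.4]
finger_gap: 39.7
```

```bash
python3 plan.py "[(528.5,284,41.5,110)]"
```

```text
at [529.4 285.5  42. ] [-1.799e+02  1.000e-01  1.100e+02] F [-0.6  0.2 -1.4] gap 39.7 t 10.05 q [-41.  47.  16. 103. -22.  33.   9.]
-0.001,-0.001,0.001,-0.001,0.002,0.001
-- (528.5, 284, 41.5, 110)
```

Emit:
drive_tool:
  commands: [0,0,0.001,0,0,0,1,0,0,0,0,0,0,0.3,0,0,0,0,0,0,0.3,0,0,0,0,0,0,0.3,0,0,-0.04,0,0,0,0.3,0,0,-0.05,0,0,0,0,0,0,-0.05,0,0,0,0,0,0,0,0,0,0,0,0,0,0,0,0,0,0]

```text
clock: 11.18
eef_pos: [529.3, 285.7, 184.8]
eef_rot: [-179.9, 0.1, 110.0]
contact_force: [0.2, 0.2, -0.1]
finger_gap: 94.1
```

```bash
python3 - <<'E'
from lib import *
V=[look(c,"big_can_center",(528,284)) for c in("top","scene")]
for f,b in V:
    if b: print(round(b[0]),fit("big_can_center",[(f,b[1])],(528,284),z=8))
E
python3 plan.py "[(614.5,-318,190,114)]"
```

```text
5 (array([530.39132638, 285.82314497, -13.83258148]), np.float64(0.039391085505485535))
9 (array([529.15782151, 287.12041584,   3.10428912]), np.float64(0.015577837824821472))
at [529.3 285.3 184. ] [-179.8    0.2  110. ] F [ 0.1 -0.   0.2] gap 94.2 t 11.38 q [-45.  36.  22.  98. -17.  49.   5.]
-0.050,-0.011,-0.000,-0.000,0.000,-0.006
-0.050,-0.011,-0.000,-0.000,0.000,-0.006
-0.050,-0.011,-0.000,-0.000,0.000,-0.006
-0.049,-0.011,-0.000,-0.000,0.000,-0.006
-0.049,-0.012,-0.000,-0.000,0.000,-0.006
-0.049,-0.012,-0.000,-0.000,0.000,-0.006
-0.049,-0.012,-0.000,-0.000,0.000,-0.006
-0.049,-0.013,-0.000,-0.000,0.000,-0.006
-0.049,-0.013,-0.000,-0.000,0.000,-0.006
-0.049,-0.013,-0.000,-0.000,0.000,-0.006
-0.049,-0.013,-0.000,-0.000,0.000,-0.006
-0.049,-0.014,-0.000,-0.000,0.000,-0.006
-- (614.5, -318, 190, 114)
```

Emit:
drive_tool:
  commands: [-0.05,-0.011,0,0,0,-0.006,0,-0.05,-0.011,0,0,0,-0.006,0,-0.05,-0.011,0,0,0,-0.006,0,-0.049,-0.011,0,0,0,-0.006,0,-0.049,-0.012,0,0,0,-0.006,0,-0.049,-0.012,0,0,0,-0.006,0,-0.049,-0.012,0,0,0,-0.006,0,-0.049,-0.013,0,0,0,-0.006,0,-0.049,-0.013,0,0,0,-0.006,0,-0.049,-0.013,0,0,0,-0.006,0,-0.045,-0.013,0,0,0,-0.006,0,-0.03,-0.01,0,0,0,-0.006,0]

```text
clock: 12.88
eef_pos: [608.2, -307.7, 171.0]
eef_rot: [-178.8, -0.4, 114.7]
contact_force: [-0.5, 0.9, -0.7]
finger_gap: 93.9
```

Emit:
drive_tool:
  commands: [0,0,0,0,0,0,0,0,0,0,0,0,0,0]

```text
clock: 13.12
eef_pos: [606.3, -310.0, 168.4]
eef_rot: [-178.6, -0.6, 114.5]
contact_force: [-0.0, 0.7, 1.1]
finger_gap: 93.4
```

```bash
python3 near.py transformer_center 614.5 -318 pics/w3.png; python3 plan.py "[(614.5,-318,100,114)]"
```

```text
transformer_center d 6 px 3476 fit [ 614.8 -319.9   19.7] 0.025
at [ 606.5 -309.8  168.8] [-178.6   -0.5  114.5] F [ 0.3  1.2 -1.2] gap 93.8 t 13.22 q [ 15.  44.  18.  83. -14.  56.  60.]
-0.006,0.003,0.034,-0.012,-0.004,0.005
-0.006,0.002,0.034,-0.012,-0.004,0.005
-- (614.5, -318, 100, 114)
```

View pics/w3.png

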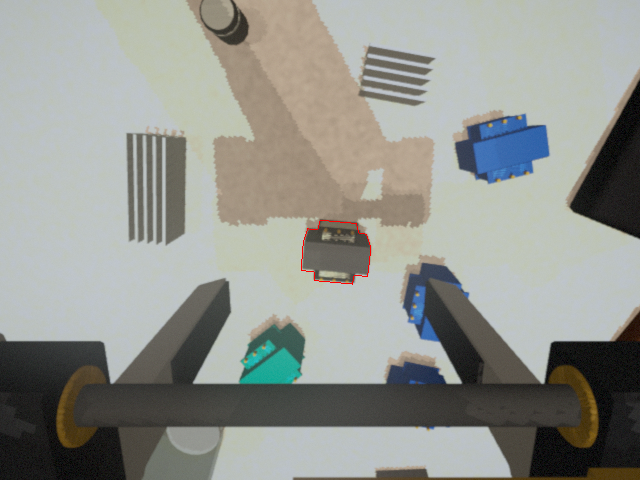

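The dark transformer is at (336,252) and its outline fits at yaw about 20°. A blue look-alike's corner lies near the right finger, so I will descend with the jaws only part open.

```bash
python3 plan.py "[(614.8,-319,110,110)]"
```

```text
at [ 606.5 -309.8  168.8] [-178.6   -0.5  114.5] F [ 0.3  1.2 -1.2] gap 93.8 t 13.22 q [ 15.  44.  18.  83. -14.  56.  60.]
-0.006,0.003,0.029,-0.012,-0.004,0.040
-0.006,0.002,0.029,-0.012,-0.004,0.040
-- (614.8, -319, 110, 110)
```

Emit:
drive_tool:
  commands: [-0.006,0.003,0.029,-0.012,-0.004,0.04,0.26,-0.006,0.002,0.029,-0.012,-0.004,0.04,0.26,0,0,0,0,0,0,0.26,0,0,0,0,0,0,0.26]

```text
clock: 13.72
eef_pos: [617.7, -312.6, 111.4]
eef_rot: [179.8, -0.1, 110.3]
contact_force: [-0.4, -0.4, -0.5]
finger_gap: 70.0
```

```bash
python3 near.py transformer_center 614.5 -318; python3 plan.py "[(614.8,-319,70,110),(614.8,-319,32,110)]"
```

```text
transformer_center d 7 px 5354 fit [ 614.7 -319.2   18.6] 0.018
at [ 617.7 -312.9  111.5] [179.8  -0.  110.3] F [-0.3 -0.2  0.4] gap 69.4 t 13.82 q [ 15.  48.  17.  85. -17.  49.  58.]
-0.005,-0.005,0.042,0.003,-0.001,0.005
-- (614.8, -319, 70, 110)
0.000,-0.000,0.038,0.000,0.000,0.000
-- (614.8, -319, 32, 110)
```

Emit:
drive_tool:
  commands: [-0.005,-0.005,0.01,0.003,0,0.02,0.26,0,0,0.03,0,0,0,0.26,0,0,0,0,0,0,0.26,0,0,0,0,0,0,0.26]

```text
clock: 14.32
eef_pos: [615.9, -321.6, 73.5]
eef_rot: [179.8, 0.2, 109.0]
contact_force: [0.3, -0.1, 0.3]
finger_gap: 69.8
```

```bash
python3 plan.py "[(614.8,-319,32,109)]"
```

```text
at [ 615.9 -321.6   73.5] [179.8   0.2 109. ] F [ 0.3 -0.1  0.3] gap 69.8 t 14.32 q [ 16.  50.  17.  86. -18.  46.  59.]
0.003,-0.000,0.041,0.003,0.003,0.000
-- (614.8, -319, 32, 109)
```

Emit:
drive_tool:
  commands: [0.002,0,0.021,0.003,0.003,0,0.26,0,0,0.02,0,0,0,0.26,0,0,0,0,0,0,0.26,0,0,0,0,0,0,0.26,0,0,0,0,0,0,1,0,0,0,0,0,0,1,0,0,0,0,0,0,1,0,0,0,0,0,0,1,0,0,0,0,0,0,1,0,0,0,0,0,0,1]
  squeeze: 30

```text
clock: 15.58
eef_pos: [616.0, -320.4, 31.4]
eef_rot: [179.9, 0.1, 109.0]
contact_force: [-1.3, 0.3, -2.7]
finger_gap: 49.8
```

```bash
python3 plan.py "[(614.8,-319,110,109),(621.7,268.8,110,81.4)]"
```

```text
at [ 616.  -320.4   31.4] [1.799e+02 1.000e-01 1.090e+02] F [-1.3  0.3 -2.7] gap 49.8 t 15.57 q [ 17.  54.  16.  87. -19.  42.  59.]
0.001,-0.000,-0.039,0.001,0.001,-0.000
0.001,-0.000,-0.039,0.001,0.001,-0.000
-- (614.8, -319, 110, 109)
0.050,0.018,0.000,0.000,-0.000,0.044
0.051,0.016,0.000,0.000,-0.000,0.044
0.052,0.014,0.000,0.000,-0.000,0.044
0.052,0.011,0.000,0.000,-0.000,0.044
0.053,0.009,0.000,0.000,-0.000,0.044
0.053,0.007,0.000,0.000,-0.000,0.044
0.053,0.004,0.000,0.000,-0.000,0.044
0.053,0.002,0.000,0.000,-0.000,0.044
0.053,-0.000,-0.000,0.000,-0.000,0.044
0.053,-0.003,-0.000,0.000,-0.000,0.044
0.053,-0.005,-0.000,0.000,-0.000,0.044
-- (621.7, 268.8, 110, 81.4)
```

Emit:
drive_tool:
  commands: [0,0,-0.042,0,0,0,1,0,0,-0.042,0,0,0,1,0.05,0.018,0,0,0,0.044,1,0.051,0.016,0,0,0,0.044,1,0.052,0.014,0,0,0,0.044,1,0.052,0.011,0,0,0,0.044,1,0.053,0.009,0,0,0,0.044,1,0.053,0.007,0,0,0,0.044,1,0.053,0.004,0,0,0,0.044,1,0.053,0.002,0,0,0,0.044,1,0.053,0,0,0,0,0.044,1,0,0,0,0,0,0,1]

```text
clock: 17.08
eef_pos: [623.3, 177.5, 112.3]
eef_rot: [-179.7, -0.1, 85.5]
contact_force: [0.2, -0.6, -4.0]
finger_gap: 50.0
```

```bash
python3 plan.py "[(621.7,268.8,110,81.4)]"
```

```text
at [623.3 177.5 112.3] [-1.797e+02 -1.000e-01  8.550e+01] F [ 0.2 -0.6 -4. ] gap 50.0 t 17.07 q [-34.  46.  28.  93. -27.  48.   1.]
0.045,-0.004,0.001,-0.003,-0.001,0.036
0.045,-0.006,0.001,-0.003,-0.001,0.036
-- (621.7, 268.8, 110, 81.4)
```

Emit:
drive_tool:
  commands: [0.043,-0.004,0.001,-0.003,0,0.036,1,0.043,-0.006,0,-0.003,0,0.036,1,0,0,0,0,0,0,1,0,0,0,0,0,0,1,0,0,0,0,0,0,1]

```text
clock: 17.7
eef_pos: [620.8, 261.6, 109.8]
eef_rot: [-179.9, 0.2, 81.1]
contact_force: [0.2, 0.8, -3.4]
finger_gap: 49.7
```

```bash
python3 plan.py "[(621.7,268.8,60,81.4)]"
```

```text
at [620.8 261.6 109.8] [-179.9    0.2   81.1] F [ 0.2  0.8 -3.4] gap 49.7 t 17.7 q [-42.  49.  30.  89. -29.  50. -10.]
0.007,-0.000,0.050,-0.001,0.003,-0.005
-- (621.7, 268.8, 60, 81.4)
```

Emit:
drive_tool:
  commands: [0.007,0,0.025,0,0.003,-0.005,1,0,0,0.026,0,0,0,1,0,0,0,0,0,0,1,0,0,0,0,0,0,1]

```text
clock: 18.2
eef_pos: [624.5, 262.4, 59.9]
eef_rot: [179.9, 0.0, 81.0]
contact_force: [0.2, -0.4, -2.9]
finger_gap: 49.8
```

```bash
python3 near.py square_bin 621 269; python3 plan.py "[(621.7,268.8,39.5,81.4)]"
```

```text
at [624.3 262.6  60. ] [179.9   0.   81. ] F [ 0.3 -0.5 -3.4] gap 49.6 t 18.3 q [-40.  52.  28.  90. -31.  46.  -9.]
0.006,-0.004,0.020,0.002,0.001,-0.007
-- (621.7, 268.8, 39.5, 81.4)
```

Emit:
drive_tool:
  commands: [0.006,-0.003,0.002,0.002,0,-0.006,1,0,0,0.01,0,0,0,1,0,0,0.006,0,0,0,1,0,0,0.001,0,0,0,1,0,0,0,0,0,0,1]

```text
clock: 18.92
eef_pos: [622.7, 270.3, 41.0]
eef_rot: [179.9, -0.0, 81.4]
contact_force: [-0.0, 1.1, -3.3]
finger_gap: 49.7
```

```bash
python3 plan.py "[(621.7,268.8,39.5,81.4)]"; python3 - <<'E'
from lib import *
f=vision.grab_frame("wrist"); im=f["pixels"][:,:,::-1].copy()
cv2.drawContours(im,cv2.findContours(sil(f,"square_bin",(621.7,268.8,-8.6)),0,2)[0],-1,(0,0,255),1)
cv2.imwrite("pics/w4.png",im)
E
```

```text
at [622.7 270.3  41. ] [179.9  -0.   81.4] F [-0.   1.1 -3.3] gap 49.7 t 18.93 q [-41.  54.  27.  90. -32.  44.  -8.]
-0.002,-0.001,0.001,0.001,-0.001,0.001
-- (621.7, 268.8, 39.5, 81.4)
```

View pics/w4.png

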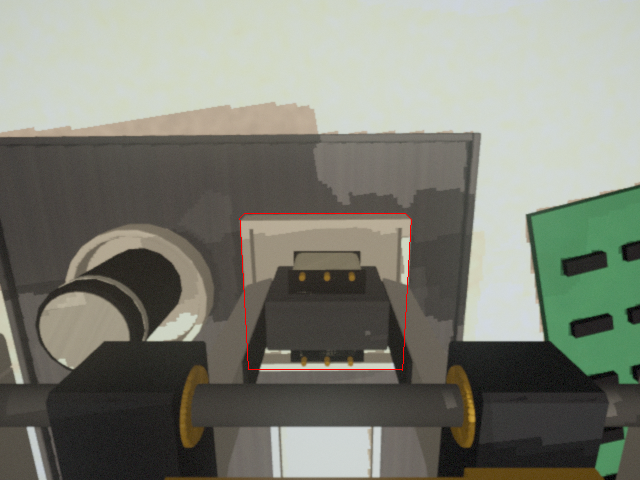

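The transformer (328,310) stands upright and square in the bin outline. The can stands in the cup on the left. I am lowering it the last 1.5 mm and releasing.

Emit:
drive_tool:
  commands: [0,0,0.001,0,0,0,1,0,0,0.001,0,0,0,1,0,0,0,0,0,0,0.26,0,0,0,0,0,0,0.26,0,0,0,0,0,0,0.26,0,0,-0.03,0,0,0,0.26,0,0,-0.05,0,0,0,0.26,0,0,-0.055,0,0,0,0,0,0,0,0,0,0,0,0,0,0,0,0,0,0]

```text
clock: 20.23
eef_pos: [623.9, 270.2, 179.7]
eef_rot: [179.7, -0.1, 81.4]
contact_force: [0.1, 0.7, 0.1]
finger_gap: 93.3
```

```bash
python3 - <<'E'
from lib import *
for n,p in(("transformer_center",(622,269)),("big_can_center",(529,285))):
  for c in("top","scene"):
    f,b=look(c,n,p)
    if b: r=fit(n,[(f,b[1])],p,z=8); print(n,c,round(b[0]),np.round(r[0],1),round(r[1],3))
E
python3 plan.py "[(466.5,-331.5,180,108)]"
```

```text
transformer_center top 5 [624.2 271.9 162.1] 0.045
transformer_center scene 8 [620.7 273.  173.8] 0.045
big_can_center top 5 [530.5 286.3   3.7] 0.045
big_can_center scene 9 [525.5 287.   19.7] 0.114
at [624.2 269.9 179.2] [ 1.797e+02 -1.000e-01  8.140e+01] F [ 0.1 -0.6  0.5] gap 94.0 t 20.62 q [-43.  45.  32.  85. -26.  58. -13.]
-0.052,-0.005,-0.000,0.000,-0.000,-0.039
-0.051,-0.007,-0.000,0.000,-0.000,-0.039
-0.051,-0.009,-0.000,0.000,-0.000,-0.039
-0.051,-0.011,-0.000,0.000,-0.000,-0.039
-0.050,-0.013,-0.000,0.000,-0.000,-0.039
-0.050,-0.015,-0.000,0.000,-0.000,-0.039
-0.049,-0.017,-0.000,0.000,-0.000,-0.039
-0.048,-0.019,-0.000,0.000,-0.000,-0.039
-0.047,-0.021,-0.000,0.000,-0.000,-0.039
-0.047,-0.023,-0.000,0.000,-0.000,-0.039
-0.046,-0.025,-0.000,0.000,-0.000,-0.039
-0.045,-0.026,-0.000,0.000,-0.000,-0.039
-- (466.5, -331.5, 180, 108)
```

Emit:
drive_tool:
  commands: [-0.052,-0.005,0,0,0,-0.039,0,-0.051,-0.007,0,0,0,-0.039,0,-0.051,-0.009,0,0,0,-0.039,0,-0.051,-0.011,0,0,0,-0.039,0,-0.05,-0.013,0,0,0,-0.039,0,-0.05,-0.015,0,0,0,-0.039,0,-0.049,-0.017,0,0,0,-0.039,0,-0.048,-0.019,0,0,0,-0.039,0,-0.047,-0.021,0,0,0,-0.039,0,-0.047,-0.023,0,0,0,-0.039,0,-0.04,-0.022,0,0,0,-0.039,0,-0.03,-0.018,0,0,0,-0.039,0]

```text
clock: 22.12
eef_pos: [477.9, -326.9, 175.2]
eef_rot: [179.7, 0.2, 109.6]
contact_force: [0.1, 0.7, -0.1]
finger_gap: 94.1
```

Emit:
drive_tool:
  commands: [0,0,0,0,0,0,0.2,0,0,0,0,0,0,0.2,0,0,0,0,0,0,0.2]

```text
clock: 22.5
eef_pos: [476.7, -328.4, 174.7]
eef_rot: [179.8, 0.1, 109.3]
contact_force: [0.1, 0.8, 1.1]
finger_gap: 75.4
```

```bash
python3 near.py long_sink_center 466.5 -331.5 pics/w5.png; python3 plan.py "[(466.5,-331.5,110,108)]"
```

```text
long_sink_center d 2 px 3690 fit [ 466.2 -331.4   18. ] 0.082
at [ 477.  -328.1  174.7] [1.798e+02 1.000e-01 1.093e+02] F [0.1 0.5 0.2] gap 75.2 t 22.6 q [ 18.  35.  21. 102. -17.  46.  67.]
0.000,-0.006,0.032,0.002,0.001,0.012
0.000,-0.006,0.032,0.002,0.001,0.012
-- (466.5, -331.5, 110, 108)
```

View pics/w5.png

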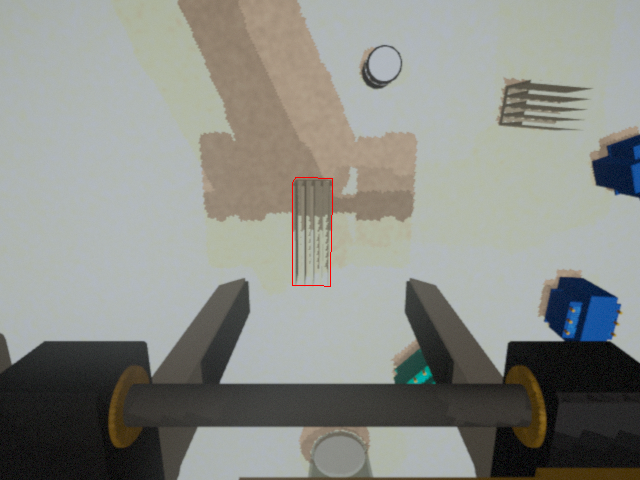

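The long sink (312,232) fits at yaw 18°, and the jaws are clear of everything around it. I am descending.

Emit:
drive_tool:
  commands: [0,-0.006,0.032,0.002,0.001,0.012,0.26,0,-0.005,0.032,0.002,0.001,0.012,0.26,0,0,0.035,0,0,0,0.26,0,0,0,0,0,0,0.26,0,0,0,0,0,0,0.26,0,0,0,0,0,0,0.26]

```text
clock: 23.35
eef_pos: [471.9, -328.5, 76.6]
eef_rot: [179.7, 0.2, 108.4]
contact_force: [0.6, -0.2, -0.7]
finger_gap: 69.9
```

```bash
python3 plan.py "[(466.5,-331.5,33,108)]"
```

```text
at [ 471.9 -328.5   76.6] [179.7   0.2 108.4] F [ 0.6 -0.2 -0.7] gap 69.9 t 23.35 q [ 21.  43.  17. 107. -21.  33.  70.]
-0.001,-0.006,0.044,0.005,0.004,0.007
-- (466.5, -331.5, 33, 108)
```

Emit:
drive_tool:
  commands: [-0.001,-0.006,0.02,0.005,0.004,0.007,0.26,0,0,0.023,0,0,0,0.26,0,0,0,0,0,0,0.26,0,0,0,0,0,0,0.26,0,0,0,0,0,0,1,0,0,0,0,0,0,1,0,0,0,0,0,0,1,0,0,0,0,0,0,1,0,0,0,0,0,0,1,0,0,0,0,0,0,1,0,0,0,0,0,0,1]
  squeeze: 25

```text
clock: 24.72
eef_pos: [467.8, -333.7, 34.9]
eef_rot: [179.8, 0.3, 107.9]
contact_force: [-1.0, 0.1, 0.1]
finger_gap: 29.9
```

```bash
python3 plan.py "[(466.5,-331.5,120,108),(604,148,120,81.5)]"
```

```text
at [ 467.8 -333.7   34.9] [179.8   0.3 107.9] F [-1.   0.1  0.1] gap 29.9 t 24.73 q [ 23.  46.  15. 108. -23.  29.  72.]
0.001,-0.000,-0.043,0.002,0.002,-0.001
0.001,-0.000,-0.043,0.002,0.002,-0.001
-- (466.5, -331.5, 120, 108)
0.041,0.028,0.000,-0.000,-0.000,0.046
0.043,0.026,0.000,-0.000,-0.000,0.046
0.044,0.024,0.000,-0.000,-0.000,0.046
0.045,0.022,0.000,-0.000,-0.000,0.046
0.046,0.020,0.000,-0.000,-0.000,0.046
0.047,0.018,0.000,-0.000,-0.000,0.046
0.047,0.015,0.000,-0.000,-0.000,0.046
0.048,0.013,0.000,-0.000,-0.000,0.046
0.049,0.011,0.000,-0.000,-0.000,0.046
0.049,0.009,0.000,-0.000,-0.000,0.046
-- (604, 148, 120, 81.5)
```

Emit:
drive_tool:
  commands: [0,0,-0.043,0,0.002,0,1,0,0,-0.043,0,0.002,0,1,0.041,0.028,0,0,0,0.046,1,0.043,0.026,0,0,0,0.046,1,0.044,0.024,0,0,0,0.046,1,0.045,0.022,0,0,0,0.046,1,0.046,0.02,0,0,0,0.046,1,0.047,0.018,0,0,0,0.046,1,0.047,0.015,0,0,0,0.046,1,0.048,0.013,0,0,0,0.046,1,0.03,0.007,0,0,0,0.046,1,0,0,0,0,0,0,1]

```text
clock: 26.22
eef_pos: [591.6, 93.5, 121.0]
eef_rot: [180.0, -0.1, 83.4]
contact_force: [0.7, -0.6, -1.6]
finger_gap: 29.8
```

```bash
python3 plan.py "[(604,148,120,81.5)]"
```

```text
at [591.6  93.5 121. ] [ 1.80e+02 -1.00e-01  8.34e+01] F [ 0.7 -0.6 -1.6] gap 29.8 t 26.23 q [-30.  43.  31. 102. -30.  44.  10.]
0.028,0.003,0.001,0.000,-0.001,0.016
0.028,0.003,0.001,0.000,-0.001,0.016
-- (604, 148, 120, 81.5)
```

Emit:
drive_tool:
  commands: [0.027,0.003,0.001,0,0,0.016,1,0.025,0.003,0.02,0,0,0.016,1,0,0,0.02,0,0,0,1,0,0,0,0,0,0,1,0,0,0,0,0,0,1]

```text
clock: 26.85
eef_pos: [602.7, 136.3, 78.7]
eef_rot: [-180.0, 0.2, 81.1]
contact_force: [-0.6, -0.9, -1.8]
finger_gap: 30.1
```

```bash
python3 near.py long_bin 604 148; python3 plan.py "[(604,148,60,81.5)]"
```

```text
long_bin d 54 px 8327 fit [603.3 147.2 171.6] 0.404
at [602.8 136.5  78.9] [-180.     0.2   81.1] F [-0.  -1.3 -2. ] gap 29.8 t 26.95 q [-33.  48.  30. 100. -33.  42.   5.]
0.012,-0.001,0.019,-0.000,0.004,-0.006
-- (604, 148, 60, 81.5)
```

Emit:
drive_tool:
  commands: [0.012,0,0.009,0,0.003,-0.005,1,0,0,0.01,0,0,0,1,0,0,0,0,0,0,1,0,0,0,0,0,0,1]

```text
clock: 27.45
eef_pos: [605.2, 148.9, 59.3]
eef_rot: [180.0, -0.0, 81.4]
contact_force: [-1.0, 0.9, -1.1]
finger_gap: 30.0
```

```bash
python3 - <<'E'
from lib import *
f=vision.grab_frame("wrist"); im=f["pixels"][:,:,::-1].copy()
cv2.drawContours(im,cv2.findContours(sil(f,"long_bin",(604,148,-8.5)),0,2)[0],-1,(0,0,255),1)
cv2.imwrite("pics/w6.png",im)
E
python3 plan.py "[(604,148,42.9,81.5)]"
```

```text
at [605.1 148.9  59.3] [180.    0.   81.4] F [ 0.5 -0.3 -1.4] gap 29.8 t 27.5 q [-33.  49.  29.  99. -34.  40.   5.]
-0.001,-0.001,0.016,0.001,0.000,-0.001
-- (604, 148, 42.9, 81.5)
```

View pics/w6.png

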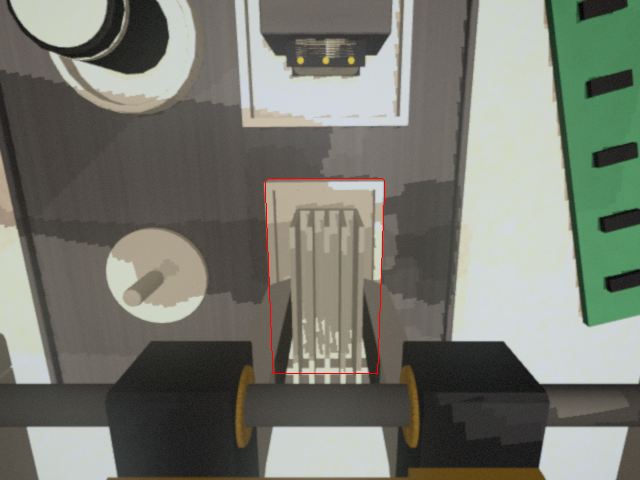

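The bin outline (325,275) matches and the sink (328,290) is aligned in it, so I am lowering it and releasing.

Emit:
drive_tool:
  commands: [-0.001,-0.001,0.009,0,0,0,1,0,0,0.006,0,0,0,1,0,0,0.001,0,0,0,1,0,0,0,0,0,0,1]

```text
clock: 28.0
eef_pos: [604.2, 147.8, 43.1]
eef_rot: [179.9, -0.0, 81.4]
contact_force: [-1.1, 0.4, 0.8]
finger_gap: 30.2
```

```bash
python3 plan.py "[(604,148,42.9,81.5)]"
```

```text
at [604.2 147.8  43.1] [179.9  -0.   81.4] F [-1.1  0.4  0.8] gap 30.2 t 28.0 q [-33.  50.  28. 100. -35.  39.   6.]
0.000,-0.000,0.000,0.001,-0.000,-0.001
-- (604, 148, 42.9, 81.5)
```

Emit:
drive_tool:
  commands: [0,0,0,0,0,0,0.45,0,0,0,0,0,0,0.45,0,0,0,0,0,0,0.45,0,0,-0.03,0,0,0,0.45,0,0,-0.05,0,0,0,0.45,0,0,-0.055,0,0,0,0.2,0,0,0,0,0,0,0.2,0,0,0,0,0,0,0.2]

```text
clock: 29.0
eef_pos: [603.9, 147.8, 181.0]
eef_rot: [180.0, 0.0, 81.4]
contact_force: [0.2, -0.5, -0.5]
finger_gap: 74.3
```

```bash
python3 plan.py "[(457,-57,170,81.4)]"
```

```text
at [603.9 147.8 181. ] [180.    0.   81.4] F [ 0.2 -0.5 -0.5] gap 74.3 t 29.0 q [-37.  41.  35.  95. -28.  53.   0.]
-0.045,-0.023,0.002,0.000,0.000,0.000
-0.045,-0.023,0.002,0.000,0.000,0.000
-0.045,-0.023,0.002,0.000,0.000,0.000
-0.045,-0.023,0.002,0.000,0.000,0.000
-0.045,-0.023,0.002,0.000,0.000,0.000
-- (457, -57, 170, 81.4)
```

Emit:
drive_tool:
  commands: [-0.045,-0.023,0.002,0,0,0,0.2,-0.045,-0.023,0.002,0,0,0,0.2,-0.045,-0.023,0.002,0,0,0,0.2,-0.045,-0.023,0.002,0,0,0,0.2,-0.04,-0.02,0.002,0,0,0,0.2,0,0,0,0,0,0,0.2,0,0,0,0,0,0,0.2]

```text
clock: 29.88
eef_pos: [451.5, -57.1, 162.6]
eef_rot: [-179.3, 0.3, 81.6]
contact_force: [0.5, 0.3, -0.3]
finger_gap: 75.2
```

```bash
python3 near.py toroid_center 457 -57 pics/w7.png; python3 plan.py "[(457,-57,100,81.4)]"
```

```text
toroid_center d 2 px 2676 fit [455.6 -56.8   4.4] 0.128
at [451.8 -56.8 162.8] [-179.3    0.3   81.6] F [ 0.4 -0.3  0.1] gap 75.0 t 29.98 q [-20.  30.  34. 121. -27.  37.  24.]
0.000,0.003,0.031,-0.006,0.002,0.002
0.000,0.003,0.031,-0.006,0.002,0.002
-- (457, -57, 100, 81.4)
```

View pics/w7.png

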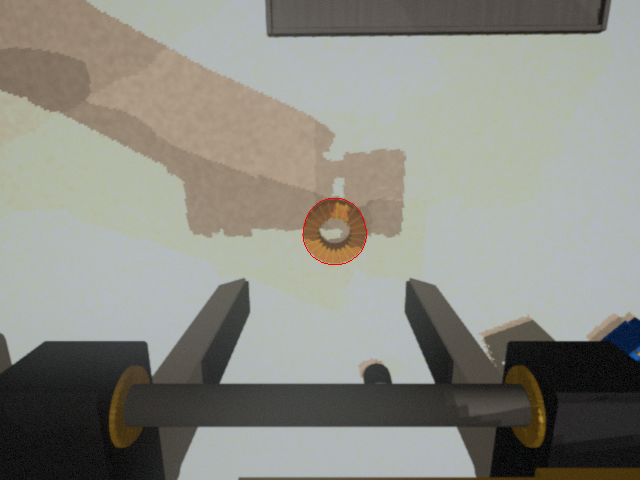

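The toroid (335,231) is confirmed, with the small can at (376,372) about 110 mm clear of it.

Emit:
drive_tool:
  commands: [0,0.002,0.031,-0.006,0.002,0.002,0.2,0,0.002,0.031,-0.006,0,0.002,0.2,0,0,0.03,0,0,0,0.2,0,0,0,0,0,0,0.2,0,0,0,0,0,0,0.2,0,0,0,0,0,0,0.2]

```text
clock: 30.72
eef_pos: [461.2, -52.2, 68.7]
eef_rot: [179.7, 0.1, 82.1]
contact_force: [-0.6, 0.3, 0.4]
finger_gap: 75.2
```

```bash
python3 plan.py "[(455.8,-56.9,23,81.4)]"
```

```text
at [461.2 -52.2  68.7] [1.797e+02 1.000e-01 8.210e+01] F [-0.6  0.3  0.4] gap 75.2 t 30.73 q [-12.  39.  23. 124. -37.  23.  33.]
-0.005,-0.005,0.046,0.005,0.001,0.012
-- (455.8, -56.9, 23, 81.4)
```

Emit:
drive_tool:
  commands: [-0.005,-0.005,0.01,0.005,0,0.012,0.2,0,0,0.02,0,0,0,0.2,0,0,0,0,0,0,0.2,0,0,0,0,0,0,0.2]

```text
clock: 31.22
eef_pos: [456.3, -57.3, 39.6]
eef_rot: [179.8, 0.1, 81.3]
contact_force: [-0.7, -0.2, -0.7]
finger_gap: 75.5
```

```bash
python3 plan.py "[(455.8,-56.9,23,81.4)]"
```

```text
at [456.3 -57.3  39.6] [1.798e+02 1.000e-01 8.130e+01] F [-0.7 -0.2 -0.7] gap 75.5 t 31.23 q [ -9.  42.  18. 125. -40.  18.  35.]
0.000,-0.001,0.017,0.004,0.001,-0.002
-- (455.8, -56.9, 23, 81.4)
```

Emit:
drive_tool:
  commands: [0,0,0.01,0.003,0,0,0.2,0,0,0.006,0,0,0,0.2,0,0,0,0,0,0,0.2,0,0,0,0,0,0,0.2]

```text
clock: 31.72
eef_pos: [456.8, -57.5, 23.2]
eef_rot: [179.9, 0.1, 81.3]
contact_force: [0.6, -0.5, -1.2]
finger_gap: 75.0
```

Emit:
drive_tool:
  commands: [0,0,0,0,0,0,1,0,0,0,0,0,0,1,0,0,0,0,0,0,1,0,0,0,0,0,0,1,0,0,0,0,0,0,1,0,0,0,0,0,0,1]
  squeeze: 20

```text
clock: 32.48
eef_pos: [456.9, -57.4, 23.5]
eef_rot: [179.9, 0.1, 81.3]
contact_force: [1.0, 1.0, -1.2]
finger_gap: 49.2
```

```bash
python3 plan.py "[(455.8,-56.9,100,81.4),(510,162.5,100,81.4)]"
```

```text
at [456.9 -57.4  23.5] [1.799e+02 1.000e-01 8.130e+01] F [ 1.   1.  -1.2] gap 49.2 t 32.48 q [ -7.  43.  16. 125. -42.  16.  37.]
0.000,-0.001,-0.038,0.001,0.001,-0.001
0.000,-0.001,-0.038,0.001,0.001,-0.001
-- (455.8, -56.9, 100, 81.4)
0.045,0.004,0.000,0.000,0.000,0.000
0.045,0.004,0.000,0.000,0.000,0.000
0.045,0.004,0.000,0.000,0.000,0.000
0.045,0.004,0.000,0.000,0.000,0.000
0.045,0.004,0.000,0.000,0.000,0.000
-- (510, 162.5, 100, 81.4)
```

Emit:
drive_tool:
  commands: [0,0,-0.038,0,0,0,1,0,0,-0.038,0,0,0,1,0.045,0.004,0,0,0,0,1,0.045,0.004,0,0,0,0,1,0.045,0.004,0,0,0,0,1,0.045,0.004,0,0,0,0,1,0.035,0.003,0,0,0,0,1,0,0,0,0,0,0,1,0,0,0,0,0,0,1,0,0,0,0,0,0,1]

```text
clock: 33.72
eef_pos: [509.4, 156.6, 101.2]
eef_rot: [179.9, 0.1, 81.0]
contact_force: [0.1, -0.6, -1.5]
finger_gap: 48.9
```

```bash
python3 near.py post 510 162.5; python3 plan.py "[(510,162.5,70,81.4)]"
```

```text
post d 19 px 3402 fit [510.2 162.3   8.7] 0.247
at [509.5 156.4 101.3] [1.799e+02 1.000e-01 8.100e+01] F [-1.1  0.1 -1.1] gap 48.8 t 33.83 q [-41.  41.  33. 113. -36.  37.   6.]
0.006,-0.001,0.031,0.002,0.002,-0.007
-- (510, 162.5, 70, 81.4)
```

Emit:
drive_tool:
  commands: [0.006,0,0.013,0,0.002,-0.005,1,0,0,0.013,0,0,0,1,0,0,0,0,0,0,1,0,0,0,0,0,0,1]

```text
clock: 34.33
eef_pos: [510.3, 161.2, 72.9]
eef_rot: [179.9, 0.1, 81.2]
contact_force: [0.7, 0.3, -1.9]
finger_gap: 48.9
```

```bash
python3 - <<'E'
from lib import *
f=vision.grab_frame("wrist"); im=f["pixels"][:,:,::-1].copy()
cv2.drawContours(im,cv2.findContours(sil(f,"post",(510,162.5,0)),0,2)[0],-1,(0,0,255),1)
cv2.imwrite("pics/w8.png",im)
E
python3 plan.py "[(510,162.5,32,81.4)]"
```

```text
at [510.2 161.1  72.9] [1.799e+02 1.000e-01 8.120e+01] F [ 0.1 -0.7 -1.4] gap 49.1 t 34.38 q [-40.  43.  30. 113. -39.  34.   8.]
0.001,-0.000,0.041,0.001,0.001,-0.004
-- (510, 162.5, 32, 81.4)
```

View pics/w8.png

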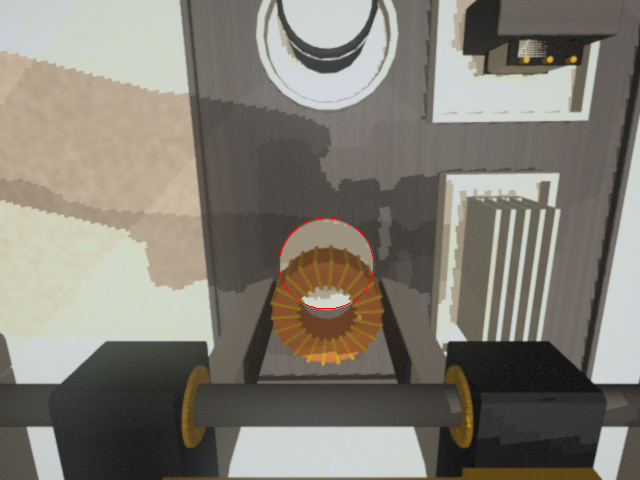

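The foot outline matches the picture. The toroid (327,305) is level above it, and the sink and can look well seated. I am lowering it in small steps.

Emit:
drive_tool:
  commands: [0.001,0,0.006,0,0,-0.004,1,0,0,0.008,0,0,0,1,0,0,0.008,0,0,0,1,0,0,0,0,0,0,1,0,0,0,0,0,0,1]

```text
clock: 35.0
eef_pos: [510.6, 162.3, 49.6]
eef_rot: [179.9, 0.0, 81.4]
contact_force: [-0.1, 0.7, -0.6]
finger_gap: 49.2
```

```bash
python3 plan.py "[(510,162.5,31.5,81.4)]"
```

```text
at [510.6 162.3  49.6] [179.9   0.   81.4] F [-0.1  0.7 -0.6] gap 49.2 t 35.0 q [-39.  45.  28. 114. -41.  31.  10.]
0.000,-0.001,0.018,0.002,0.001,0.000
-- (510, 162.5, 31.5, 81.4)
```

No contact force, so the ring is over the post.

Emit:
drive_tool:
  commands: [0,0,0.008,0,0,0,1,0,0,0.006,0,0,0,1,0,0,0.002,0,0,0,1,0,0,0.001,0,0,0,1,0,0,0,0,0,0,1]

```text
clock: 35.62
eef_pos: [510.8, 162.3, 31.6]
eef_rot: [179.9, 0.0, 81.4]
contact_force: [0.6, 0.2, -0.2]
finger_gap: 48.9
```

```bash
python3 plan.py "[(510,162.5,31.5,81.4)]"
```

```text
at [510.8 162.3  31.6] [179.9   0.   81.4] F [ 0.6  0.2 -0.2] gap 48.9 t 35.62 q [-37.  47.  26. 114. -42.  29.  11.]
0.000,-0.001,0.000,0.002,0.001,0.000
-- (510, 162.5, 31.5, 81.4)
```

Emit:
drive_tool:
  commands: [0,0,0,0,0,0,0.3,0,0,0,0,0,0,0.3,0,0,0,0,0,0,0.3,0,0,-0.03,0,0,0,0.3,0,0,-0.05,0,0,0,0.3,0,0,-0.055,0,0,0,0.2,-0.05,0,-0.01,0,0,0,0.2,-0.05,0,0,0,0,0,0.2,-0.05,0,0,0,0,0,0.2,0,0,0,0,0,0,0.2,0,0,0,0,0,0,0.2]

```text
clock: 37.0
eef_pos: [489.5, 11.9, 182.7]
eef_rot: [179.6, -0.0, 81.6]
contact_force: [0.9, -0.3, -0.5]
finger_gap: 75.2
```

```bash
python3 - <<'E'
from lib import *
for n,p,z in(("big_can_center",(529,285),8),("transformer_center",(622,269),8),("long_sink_center",(604,148),8),("toroid_center",(510,162),8),("short_sink_center",(605,-179),0),("small_can_center",(478,-195),0)):
  for c in("top","scene"):
    f,b=look(c,n,p)
    if b: r=fit(n,[(f,b[1])],p,z=z); print(n,c,round(b[0]),np.round(r[0],1),round(r[1],3))
a=vision.grab_frame("top")["pixels"][180:340,90:250,::-1]; s=vision.grab_frame("scene")["pixels"][160:400,340:600,::-1]
w=vision.grab_frame("wrist")["pixels"][:,:,::-1]
cv2.imwrite("pics/fin.png",np.hstack([cv2.resize(a,(380,380),interpolation=2),cv2.resize(s,(412,380),interpolation=2)]))
cv2.imwrite("pics/finw.png",w)
E
python3 plan.py "[]"
```

```text
big_can_center top 4 [528.6 284.7  19.1] 0.109
big_can_center scene 10 [525.8 287.4   1.5] 0.041
transformer_center top 5 [623.9 272.   -8.3] 0.039
transformer_center scene 7 [622.1 272.2  -6. ] 0.039
long_sink_center top 1 [604.3 144.2 170.1] 0.074
long_sink_center scene 6 [603.5 149.7 169.9] 0.017
toroid_center top 48 [510. 162.   0.] 1.0
toroid_center scene 2 [509. 162.  10.] 0.035
short_sink_center top 4 [ 598.  -183.5  106.7] 0.076
short_sink_center scene 4 [ 597.7 -182.7  102.4] 0.037
small_can_center top 4 [ 473.7 -201.3   10.5] 0.115
small_can_center scene 3 [ 473.9 -197.6    3.5] 0.074
at [489.5  11.2 182.7] [179.6   0.   81.6] F [-0.1  0.3 -0.4] gap 75.2 t 38.35 q [-31.  31.  39. 116. -29.  42.  17.]
```

View pics/fin.png

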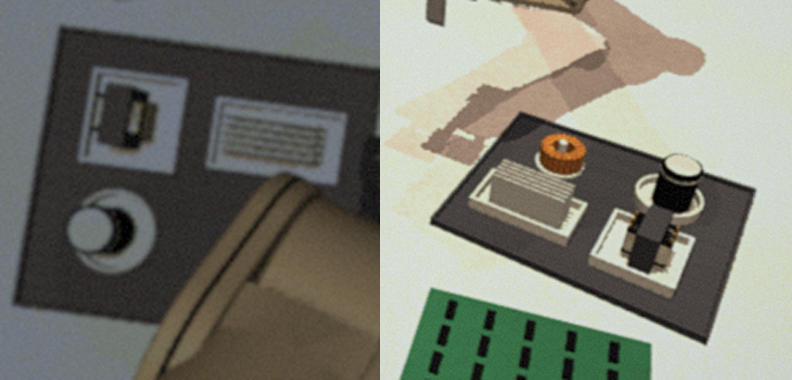

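View pics/finw.png

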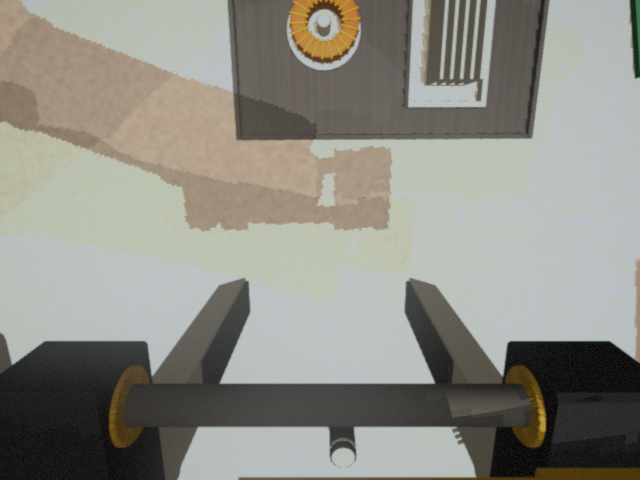

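All four parts are seated: the toroid is around the post (324,25), the sink lies in its bin (450,40), the transformer and can stand upright, and the small can still stands.

```bash
python3 -c "
from plant import arm; print(arm.sign_off())"
```

```text
the job is handed in; nothing more can be done
None
```

All four parts are in their places in the dark tray, and I handed the job in at about 38 s of the 102 s allowed. I placed them in the order asked: big can in the round cup, dark transformer in the square bin, long heat sink fins-up in the long bin, and toroid over the post.

- **Placement checks:** In the last top and scene views, models placed at floor height matched the parts within about 4 mm of their targets. The pictures show the can and transformer upright, the sink fins-up and the toroid around the post. The gripper was clear of everything.
- **Left alone:** The small can and the short heat sink were never touched. I had not measured them beforehand, but their final positions match where they appeared in the first pictures.
- **Force:** The readings I took stayed below about 5 N.

Two checks were weaker:
- **Toroid:** The last top view could not confirm it because the arm hid it; the scene and wrist views did.
- **Big can:** Its top-view match was rougher than the rest, but the position still agreed.

The first approach to the big can came in 15 mm off. I reopened the jaws before they reached it and corrected the position before gripping.

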